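Stopper the flask and hold the gas syringe drawn out for a leak test

TASK

Get the gas syringe ready for its leak test: take the solid black stopper out of the wooden rest, seat it fully and upright in the flask's neck and let go of it. Then pull the syringe's blue handle out against its spring until the white pointer is level with the red clip, and finish while still gripping the handle there, because it springs back if released. Leave the orange bored stopper, the clear circuit module and the beaker where they are.

Things in the scene. Friction and masses are not known exactly. Their poses are not given: they have to be found in the camera images.
- rig: fixed grey board, 170 x 400 x 12 mm, on the table, turned up to 0.35 rad. Origin on the table. Along its y at x 0: glass flask at y -130 mm (foot 86 mm, neck 33 mm wide); glass tube from its neck (92 mm high) to a syringe barrel (32 mm wide, axis 42 mm above the table, y -60 to +39 mm, end flange 46 mm wide); then the plunger rod and blue handle, which come out towards +y
- flask_mouth (a point): centre of the flask's open mouth, at rim height, 117 mm above the table. The neck is upright with a straight round bore of 27 mm, open for at least 30 mm down; rim 33 mm outside. Its axes are the board's
- stopper: loose solid black stopper, about 35 g, upright in one of the rest's two holes. Origin at the centre of its lower tip, z up its axis. Plug tapering from 16 mm across at the tip to 23 mm at 26 mm up; flange 35 mm across from 26 to 32 mm; round grip head 24 mm across from 32 to 58 mm (top). Grasp it by the head. Seated, its flange lies on the flask's rim
- stopper_seat (a point): point on the black stopper's axis at the underside of its flange, 26 mm above its tip; it coincides with flask_mouth when the stopper is seated
- rest: fixed light wooden block, 140 x 55 mm, 36 mm high, with two upright through holes of 25 mm at x -40 and +40 mm; origin under its centre, x along its length. The stoppers stand in it with their flanges on its top; which hole has which stopper varies
- bored_stopper: bystander: orange stopper of the same shape and origin as the black one, with a glass tube of 8 mm standing 16 mm out of its top; leave it in the rest
- pull_handle: blue upright plate on the plunger's outer end, 12 mm thick along the pull (board's y), 34 mm wide, 24 to 95 mm above the table; axes as the board's, origin 42 mm above the table. Home, it is at board x 0, y 100 mm. A 10 mm steel rod joins it from -y, its top 47 mm above the table; home, 55 mm is free above the rod between plate and barrel
- handle_grip (a point): good point to pinch on the blue handle from above, fingers on its two broad faces (closing along the board's y): in the middle of the plate, 78 mm above the table, 17 mm under its top
- pointer (a point): outer end of the white pointer, a 4 mm wide bar that sticks out from the handle's foot to x +48 mm on the board, 27 mm above the table; it moves with the handle. At home its y is 100 mm in the board's frame; it slides towards +y up to a stop at 200 mm. A spring pulls it home with about 3 N there, rising 0.7 N per cm to about 10 N at the stop
- clip: fixed red clip block on the board's white scale, 24 mm (board x) by 10 mm (board y) by 18 mm high, at board x 64 mm and 30 to 85 mm further along the board's +y than the pointer at home. Body origin on the board's top, at the board's x 0, level along y with the clip's middle; axes as the board's
- clip_mark (a point): middle of the clip's edge next to the pointer, 30 mm above the table; the pointer is level with it when both have the same y in the board's frame, within half the clip's width
- module: bystander: loose clear circuit module block, 95 x 62 x 45 mm, origin under its centre
- beaker: bystander: loose empty glass beaker, 68 mm across, 75 mm high, origin under its centre

How it is judged:
On the way, in this order (a step that is already met when the one before it is completed fails the run):
1. the black stopper is seated upright in the flask's neck and let go, the plunger still home (horizontal distance between stopper_seat and flask_mouth below 0.004 m and z of stopper_seat in the frame of flask_mouth below 0.003 m and angle between stopper's own z axis and vertical below 0.12 rad and contact force between the fingers and stopper below 0.1 N and y of pointer in the frame of rig below 0.11 m), for 0.2 s.
2. the handle is pulled out so that the pointer is level with the red clip, and kept there (y of pointer in the frame of clip_mark between -0.005 and 0.005 m and contact force between the fingers and pull_handle above 1.5 N), for 0.5 s.
At the end, for the whole second after the job is handed in: Ends holding: fingers press on the blue handle (over 1.5 N), which stands still with the pointer within 5 mm of the clip's middle along the pull; the black stopper, free of the fingers, is seated in the flask (flange within 3 mm of the rim, 4 mm of centre, tilt under 0.12 rad) (all of step 2 and horizontal distance between stopper_seat and flask_mouth below 0.004 m and z of stopper_seat in the frame of flask_mouth below 0.003 m and angle between stopper's own z axis and vertical below 0.12 rad and contact force between the fingers and stopper below 0.1 N and linear speed of pull_handle below 0.01 m/s); the arm keeps its last pose, push and grip.
It fails at once if the orange stopper, the circuit module or the beaker is shifted by more than 30 mm (distance of any of bored_stopper, module, beaker from where it was at the start of the episode above 0.03 m).
It also fails if it takes over 56 s, if anything falls off the work surface, if the arm or the gripper's body presses on something with over 40 N, if the wrist force passes 120 N, or if a joint passes its speed limit or range.

ROBOT

A 6-joint arm with a two-finger parallel gripper is mounted at the origin on the work surface. World frame = base frame: x ahead of the robot, y to its left, z up, the work surface at z = 0. Lengths are in m, angles in rad, forces in N, time in s.
With the tool pointing down it reaches from about 0.425 to 0.95 m from the base axis. Payload 3.5 kg.
Tool frame: the origin (TCP) lies at the very end of the fingers, on their centre line; the grasp point (between the pads) lies 19 mm behind it; y points along the fingers, z is the direction in which the jaws open and shut, and the axes are right-handed (so a half turn about y gives the same grasp; the last joint's range is limited). The gripper opens to 85 mm and grips with 20 to 120 N. Pads are 22 mm wide; open, the fingers measure 114 mm over their backs; the gripper's body (76 mm by 85 mm) begins 54 mm behind the grasp point. The pads swing forward as they close: fully open they stand 13 mm farther back than shut.
Start: joints at [-1.334, 0.286, 1.577, -0, 1.279, -0.15], TCP at [0.255, -0.625, 0.231] pointing down, gripper open.
Joint ranges: [-2.77, 2.77], [-0.9, 2.22], [0.21, 2.48], [-1.53, 4.67], [0.24, 2.81], [-2.84, 2.84]. Speed limits (rad/s): [2.79, 2.79, 3.14, 3.14, 3.14, 3.14].

INTERFACE

Orientations are given as a unit quaternion [x, y, z, w].
In Python, from plant import ctrl gives the robot as it stands. The module is installed in compiled form; this text tells all that it offers.
- The arm moves only by the tool jog_arm, never from a script. Its argument "deltas" is a list of rows, each a list of 3 entries, a list of its own where there are three numbers: the turn, a rotation vector about the tool's x, y, z in rad, then the shift along the tool's x, y, z in m, then the opening, from 0 (shut) to 1 (fully open). In form: [[[wx, wy, wz], [dx, dy, dz], gripper], ...]. A call has 1 to 10 rows; each row is the pose to reach, as a shift and turn from the pose measured when the call began, along the tool's axes at that moment; what a row does not reach only later rows make up. A row lasts 1/12 s, in which the tool goes at most 41.7 mm and 7.16 degrees, less where a joint would pass 70% of its speed; a pose out of reach is approached as far as the arm can. A call with a gripper value outside its range is refused whole. The fingers move at their own pace and stop on an object; "force" is the grip in N (left out, the last holds). Time passes only in rows, so rows that repeat a pose let the fingers close. It gives the time, the measured TCP pose, the force and the opening at its end, in the units of the state.
- ctrl.get_state(): the state, without advancing time (a new reading comes with each control period).
- ctrl.read_camera(name): name is "scene" or "top"; returns a dict with "pixels" (480x640x3 uint8, blue, green, red), "range_z" (480x640 float32, m along the optical axis (not along the pixel's ray), 0 where there is no reading), "fx", "fy", "cx", "cy" (pixels), "T" (4x4, takes a point from camera to world coordinates). Camera axes: x right, y up, looking along -z (the intrinsics and any distortion apply to the point x, -y, -z); pixel columns grow to the right and rows downward; lengths in m; the calibration is good to about 2 mm. A picture is of the moment at which its call begins.
- ctrl.sign_off(): hands the job in, once; it reports no verdict.
The state is a dict: "time": time; "qpos": joint angles; "dq": joint speeds; "joint_efforts": joint torques, N m; "eef_pos": TCP position; "tcp_rot": TCP orientation; "contact_force": force on the tool from outside, world axes, zero at the start; "wrist_torque": the same for the moment, N m; "opening": opening from 0.0 (shut) to 1.0 (fully open).
Only numpy, scipy, OpenCV 4.12 (cv2) and the standard library are available. Lean on these libraries where they do the work, as an engineer would, in place of code of your own. Each camera call takes 0.05 s, during which the arm holds its last target.

## Working session

There is one attempt and no reset: what is moved stays moved. The work goes in short steps, Python scripts to look and compute and a tool call to move; the robot and the scene stay as the last step left them, time stands still between calls to the robot, and variables do not carry over. Pictures are saved under pics/ and viewed, and the job is handed in when it is done.

Besides the shell and the picture viewer there is one more tool, called after "Call:" as a command line: name --argument value ..., lists and objects as JSON in quotes. jog_arm: Moves the arm, as the interface text tells. Its arguments: {"type":"object","properties":{"deltas":{"type":"array","items":{"type":"array"}},"force":{"type":"number"}},"required":["deltas"]}

```bash
mkdir -p pics; cat > h.py <<'E'
import numpy as np, cv2
from plant import ctrl
def shot(n,tag):
    c=ctrl.read_camera(n); cv2.imwrite(f'pics/{tag}.png',c['pixels']); np.savez(f'{tag}.npz',**c); return c
E
python3 - <<'E'
from h import *
for n in('scene','top'):
    c=shot(n,n+'0'); print(n,c['fx'],c['fy'],c['cx'],c['cy'],np.round(c['T'],3).tolist(),[k for k in c])
s=ctrl.get_state()
for k in s: print(k,np.round(s[k],4))
E
```

```text
scene 475.19768941951315 475.19768941951315 324.10596993127683 236.35419391373824 [[0.411, -0.467, 0.783, 1.299], [0.912, 0.215, -0.35, -0.276], [-0.005, 0.858, 0.514, 0.59], [0.0, 0.0, 0.0, 1.0]] ['pixels', 'range_z', 'fx', 'fy', 'cx', 'cy', 'T']
top 546.9719695255245 546.9719695255245 328.9623306010414 234.4172484522177 [[-0.016, 0.997, -0.075, 0.485], [-1.0, -0.017, -0.001, 0.04], [-0.002, 0.075, 0.997, 1.235], [0.0, 0.0, 0.0, 1.0]] ['pixels', 'range_z', 'fx', 'fy', 'cx', 'cy', 'T']
time 0.1
qpos [-1.334   0.2871  1.578   0.      1.2786 -0.15  ]
dq [-0.0011 -0.0019 -0.0021 -0.0007  0.0014 -0.0003]
joint_efforts [ 7.00000e-04 -4.07297e+01 -2.93699e+01 -1.00000e-04  3.40000e-03
  0.00000e+00]
eef_pos [ 0.2545 -0.6245  0.2301]
tcp_rot [-0.1359  0.6947 -0.6932  0.1359]
contact_force [ 0.5486  0.4444 -0.6183]
wrist_torque [-0.0166  0.0224 -0.0268]
opening 0.9974
```

View pics/scene0.png

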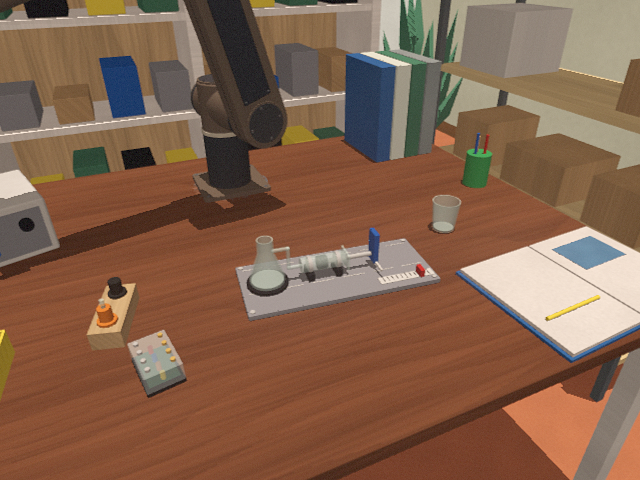

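View pics/top0.png

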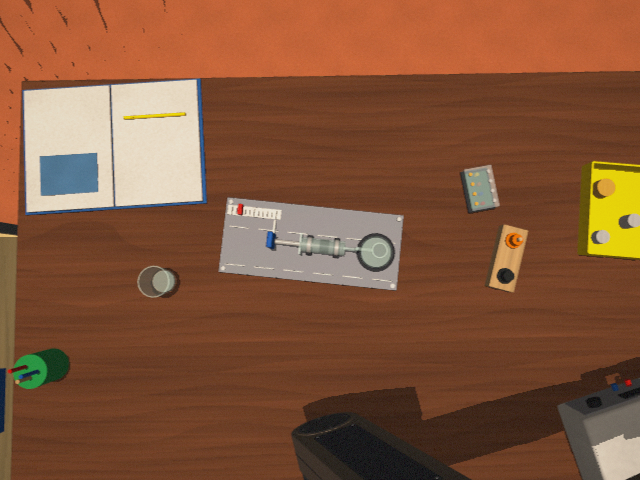

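The top view shows the board with corners near (228,198), (403,216), (396,290) and (219,272), and the red clip at (240,209). The blue handle is at (271,240), the flask at (376,252), the black stopper at (506,276), the orange one at (514,240) and the beaker at (157,281). In the scene view the black stopper is at (115,287) and the flask mouth at (264,240).

```bash
cat >> h.py <<'E'
def ray(c,u,v):
    d=np.array([(u-c['cx'])/c['fx'],-(v-c['cy'])/c['fy'],-1.]); T=np.array(c['T']); return T[:3,3],T[:3,:3]@d
def onz(c,u,v,z):
    o,d=ray(c,u,v); return o+d*(z-o[2])/d[2]
def proj(c,p):
    T=np.array(c['T']); q=T[:3,:3].T@(np.asarray(p)-T[:3,3]); return np.array([c['cx']+c['fx']*q[0]/-q[2],c['cy']-c['fy']*q[1]/-q[2]])
def crop(c,u,v,w,tag,k=8):
    p=c['pixels'][max(0,v-w):v+w,max(0,u-w):u+w]; cv2.imwrite(f'pics/{tag}.png',cv2.resize(p,None,fx=k,fy=k,interpolation=cv2.INTER_NEAREST))
E
python3 - <<'E'
from h import *
t=dict(np.load('top0.npz')); s=dict(np.load('scene0.npz'))
for n,c in(('top',t),('scene',s)):
    h=cv2.cvtColor(c['pixels'],cv2.COLOR_BGR2HSV); H,S,V=[h[...,i].astype(int) for i in range(3)]
    m={'blue':(abs(H-112)<12)&(S>150)&(V>60),'red':((H<4)|(H>175))&(S>190)&(V>120),'grey':(S<60)&(V>90)&(V<190),'wood':(H>8)&(H<22)&(S>60)&(S<170)&(V>150),'black':(V<45)}
    for k in m:
        mm=m[k].astype(np.uint8)
        if k=='grey': mm=cv2.morphologyEx(mm,cv2.MORPH_CLOSE,np.ones((15,15)))
        if k=='wood': mm=cv2.morphologyEx(mm,cv2.MORPH_CLOSE,np.ones((3,3)))
        N,_,st,ce=cv2.connectedComponentsWithStats(mm)
        L=_
        for i in range(1,N):
            if st[i,4]>25 and (st[i,4]<20000) and 80<ce[i][0]<560 and 180<ce[i][1]<400:
                r=cv2.minAreaRect(np.argwhere(L==i)[:,::-1].astype(np.float32))
                print(n,k,st[i],np.round(ce[i],1),np.round(r[0],1),np.round(r[1],1),round(r[2],1))
crop(t,376,252,32,'c_flask'); crop(t,508,260,35,'c_rest'); crop(s,264,252,32,'cs_flask'); crop(s,112,305,32,'cs_rest')
a=[cv2.imread(f'pics/{x}.png') for x in('c_flask','c_rest','cs_flask','cs_rest')]
a=[cv2.resize(x,(300,300),interpolation=cv2.INTER_AREA) for x in a]
cv2.imwrite('pics/m1.png',np.vstack([np.hstack(a[:2]),np.hstack(a[2:])]))
E
```

```text
top blue [267 232   8  16 106] [270.3 239.7] [270.5 239.5] [15.  7.] 90.0
top red [238 204   5  10  36] [239.9 208.7] [239.9 208.6] [3.4 9.3] 8.1
top grey [ 464  165   35   46 1126] [480.8 187.9] [480.8 187.7] [41.9 27.3] 78.1
top grey [201 172   2  29  37] [201.2 188.3] [201.5 186. ] [28.  1.] 90.0
top grey [  219   197   185    93 13443] [311.1 243.4] [311.  243.4] [178.9  75.5] 6.0
top grey [139 266  36  31 783] [156.5 280.6] [156.9 281.8] [34.1 30.6] 8.7
top wood [ 489  225   39   67 1204] [508.2 257.6] [508.4 257.9] [25.5 63.7] 13.5
top black [498 269  15  14 114] [504.  275.4] [504.5 275. ] [13.4 13.4] 45.0
scene blue [370 228   9   8  35] [374.  231.8] [373.9 232. ] [9.9 3.7] 50.2
scene grey [264 178   4   9  32] [265.4 182. ] [265.5 182. ] [8. 3.] 90.0
scene grey [433 195  28  38 829] [444.5 212.4] [446.5 213.5] [37. 27.] 90.0
scene grey [  236   236   204    85 10375] [327.6 275.8] [334.9 262.1] [ 80.4 198.2] 78.5
scene grey [ 128  330   57   65 2134] [156.6 362. ] [157.2 360.9] [54.2 43.3] 67.6
scene wood [437 197  10   7  37] [441.8 199.8] [441.2 199.9] [ 4.5 10.3] 63.4
scene wood [519 237  34  12  34] [535.5 242.5] [535.6 242.7] [ 1.3 34.8] 71.0
scene wood [ 86 283  50  53 994] [112.3 310.7] [110.6 308.5] [33.1 62.8] 16.5
scene wood [156 330  19  24 132] [164.1 340.2] [164.9 341.1] [24.7  9.6] 60.3
scene wood [170 356   6   6  26] [172.5 358. ] [172.5 358.5] [5. 5.] 90.0
scene black [148 379  38  18  70] [166.5 387.6] [166.6 387.6] [ 1.8 40.7] 66.0
```

View pics/m1.png

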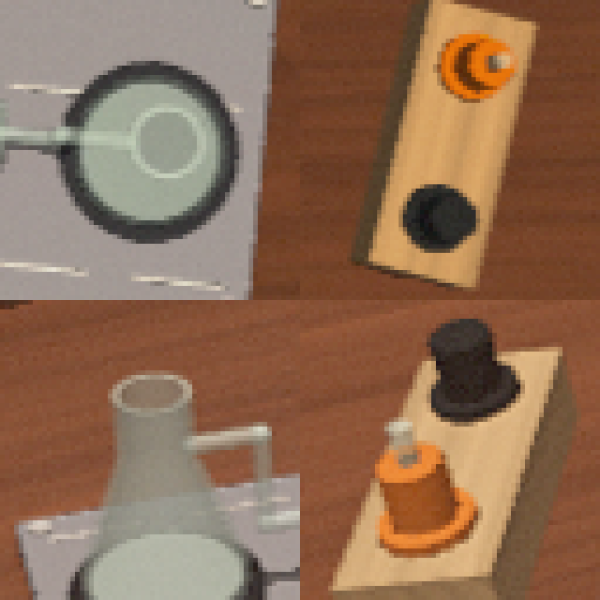

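The crops show the flask rim at about (380.0,250.3) in top and (264.4,239.8) in scene. The stopper head top is at about (508.5,274.7) in top and (114.3,280.0) in scene.

```bash
python3 - <<'E'
from h import *
t=dict(np.load('top0.npz')); s=dict(np.load('scene0.npz'))
P=lambda n,*a:print(n,np.round(onz(*a),4))
P('rim t',t,380.05,250.3,.117);P('rim s',s,264.4,239.8,.117)
P('foot t',t,376,252.4,.012)
P('head t',t,508.5,274.7,.068);P('head s',s,114.3,280.0,.068);P('flange t',t,505.4,275.6,.042)
P('clip t',t,239.9,208.7,.030); P('handle t top+',t,270,239.5,.095)
for c,n,z in((t,'t',.012),(s,'s',.012)):
    h=cv2.cvtColor(c['pixels'],cv2.COLOR_BGR2HSV); m=((h[...,1]<60)&(h[...,2]>90)&(h[...,2]<190)).astype(np.uint8)
    m=cv2.morphologyEx(m,cv2.MORPH_CLOSE,np.ones((15,15)))
    m=cv2.morphologyEx(m,cv2.MORPH_OPEN,np.ones((41,41) if n=='t' else (25,25)))
    N,L,st,ce=cv2.connectedComponentsWithStats(m); i=1+np.argmax([abs(a-13000)<4000 for a in st[1:,4]])
    co=cv2.findContours((L==i).astype(np.uint8),cv2.RETR_EXTERNAL,cv2.CHAIN_APPROX_NONE)[0][0][:,0].astype(float)
    W=np.array([onz(c,u,v,z)[:2] for u,v in co],np.float32)
    r=cv2.minAreaRect(W); print(n,r); print(cv2.boxPoints(r).round(4).tolist())
# depth: tall things
for c,n,(u,v) in((t,'t',(508,275)),(s,'s',(114,281)),(t,'t',(271,240)),(t,'t',(240,209))):
    z=float(c['range_z'][v,u]); o,d=ray(c,u,v); print(n,u,v,np.round(o+d*z,4))
E
```

```text
rim t [ 0.5354 -0.0624  0.117 ]
rim s [ 0.5428 -0.0624  0.117 ]
foot t [ 0.5356 -0.0629  0.012 ]
head t [ 0.4812 -0.3387  0.068 ]
head s [ 0.4852 -0.3392  0.068 ]
flange t [ 0.4793 -0.3403  0.042 ]
clip t [0.6368 0.2382 0.03  ]
handle t top+ [0.5628 0.1649 0.095 ]
t ((0.5587438344955444, 0.08229057490825653), (0.3995051383972168, 0.16914363205432892), 83.077392578125)
[[0.4507000148296356, -0.10580000281333923], [0.6186000108718872, -0.12620000541210175], [0.6668000221252441, 0.2703999876976013], [0.49889999628067017, 0.290800005197525]]
s ((0.5683389902114868, 0.07640644907951355), (0.39641261100769043, 0.2413112074136734), 70.203125)
[[0.38769999146461487, -0.06920000165700912], [0.6147000193595886, -0.1509999930858612], [0.7490000128746033, 0.22200000286102295], [0.5218999981880188, 0.30379998683929443]]
t 508 275 [ 0.4806 -0.337   0.0697]
s 114 281 [ 0.4862 -0.34    0.0667]
t 271 240 [0.5617 0.1628 0.0946]
t 240 209 [0.6361 0.2379 0.0303]
```

```bash
cat >> h.py <<'E'
from scipy.spatial.transform import Rotation as Ro
def plan(p,yaw):
    # tool y down, jaw (z) along (-sin yaw,cos yaw) or opposite
    s=ctrl.get_state(); R=Ro.from_quat(s['tcp_rot']); M=R.as_matrix()
    j=np.array([-np.sin(yaw),np.cos(yaw),0]); j=j*np.sign(j@M[:,2]); y=np.array([0,0,-1.]); G=np.c_[np.cross(y,j),y,j]
    print('t',s['time'],'pos',np.round(s['eef_pos'],4),'open',np.round(s['opening'],3),'F',np.round(s['contact_force'],2))
    print('axes x,y,z',np.round(M.T,4).tolist())
    print('turn',np.round((R.inv()*Ro.from_matrix(G)).as_rotvec(),4),'shift',np.round(M.T@(np.array(p)-s['eef_pos']),4))
E
python3 - <<'E'
from h import *
plan([.482,-.339,.15],-.121)
t=dict(np.load('top0.npz')); s=dict(np.load('scene0.npz'))
for p in([.5354,-.0624,.117],[.4812,-.339,.068]): print(proj(s,p))
E
```

```text
t 0.1 pos [ 0.2545 -0.6245  0.2301] open 0.997 F [ 0.55  0.44 -0.62]
axes x,y,z [[-0.9261, -0.3772, -0.0003], [-0.0005, 0.0021, -1.0], [0.3772, -0.9261, -0.0021]]
turn [2.200e-03 5.078e-01 2.000e-04] shift [-0.3184  0.0805 -0.1785]
[263.18988264 237.9876928 ]
[114.24628606 278.82732297]
```

Call:
jog_arm --deltas '[[[0.002,0.5,0],[-0.318,0.03,-0.178],1],[[0.002,0.508,0],[-0.318,0.03,-0.178],1],[[0.002,0.508,0],[-0.318,0.03,-0.178],1],[[0.002,0.508,0],[-0.318,0.03,-0.178],1],[[0.002,0.508,0],[-0.318,0.03,-0.178],1],[[0.002,0.508,0],[-0.318,0.03,-0.178],1],[[0.002,0.508,0],[-0.318,0.03,-0.178],1],[[0.002,0.508,0],[-0.318,0.03,-0.178],1],[[0.002,0.508,0],[-0.318,0.03,-0.178],1],[[0.002,0.508,0],[-0.318,0.03,-0.178],1]]'

```text
time: 0.93
eef_pos: [0.4842, -0.3343, 0.1991]
tcp_rot: [0.04, 0.707, -0.705, -0.041]
contact_force: [-0.4, 0.2, -0.9]
opening: 1.004
```

```bash
python3 - <<'E'
from h import *
plan([.482,-.339,.11],-.121)
s=shot('scene','scene1');t=shot('top','top1')
crop(s,112,270,50,'a',6);crop(t,500,260,50,'b',6)
cv2.imwrite('pics/m2.png',cv2.resize(np.hstack([cv2.imread('pics/a.png'),cv2.imread('pics/b.png')]),(800,400)))
E
```

```text
t 0.9333 pos [ 0.4842 -0.3343  0.1991] open 1.004 F [-0.37  0.16 -0.92]
axes x,y,z [[-0.9934, 0.1151, 0.0012], [-0.0007, 0.0039, -1.0], [-0.1151, -0.9934, -0.0038]]
turn [0.0038 0.0057 0.0012] shift [0.0016 0.0891 0.0053]
```

View pics/m2.png

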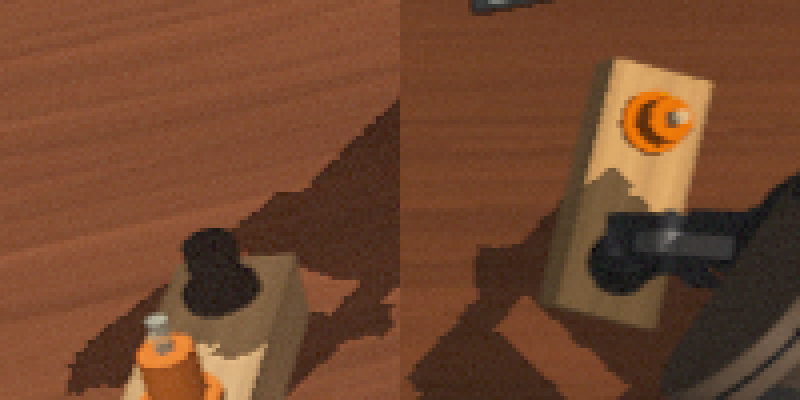

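The orange stopper is undisturbed and the gripper is just above the black one. I'm descending now.

Call:
jog_arm --deltas '[[[0.004,0.006,0.001],[0.0016,0.035,0.0053],1],[[0.004,0.006,0.001],[0.0016,0.07,0.0053],1],[[0.004,0.006,0.001],[0.0016,0.1,0.0053],1],[[0.004,0.006,0.001],[0.0016,0.125,0.0053],1],[[0.004,0.006,0.001],[0.0016,0.14,0.0053],1],[[0.004,0.006,0.001],[0.0016,0.15,0.0053],1],[[0.004,0.006,0.001],[0.0016,0.153,0.0053],1],[[0.004,0.006,0.001],[0.0016,0.153,0.0053],1]]'

```text
time: 1.7
eef_pos: [0.4791, -0.3441, 0.0465]
tcp_rot: [-0.044, -0.705, 0.707, 0.045]
contact_force: [-0.6, 0.4, 1.5]
opening: 0.998
```

```bash
python3 - <<'E'
from h import *
plan([.482,-.339,.045],-.121)
s=shot('scene','scene2')
crop(s,112,270,50,'a',6)
E
```

```text
t 1.7 pos [ 0.4791 -0.3441  0.0465] open 0.998 F [-0.55  0.44  1.46]
axes x,y,z [[-0.9921, 0.1252, 0.0012], [-0.0016, -0.0029, -1.0], [-0.1252, -0.9921, 0.0031]]
turn [-0.0031 -0.0046  0.0012] shift [-0.0022  0.0015 -0.0054]
```

View pics/a.png

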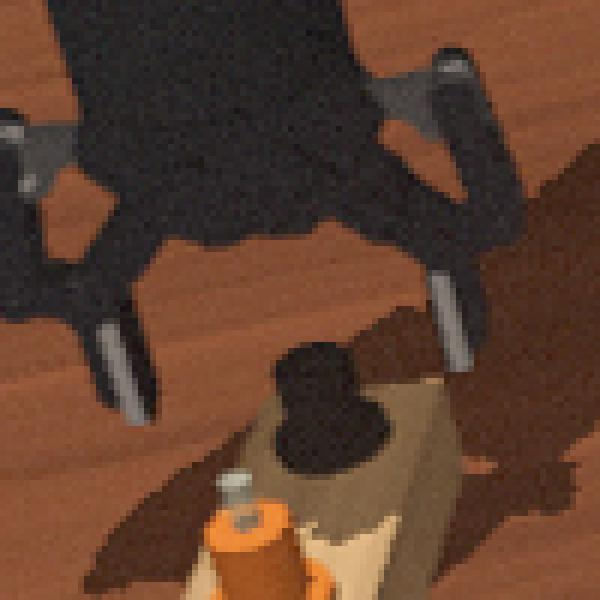

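The fingers straddle the head with clearance. I'll trim the small residual and then close.

Call:
jog_arm --deltas '[[[-0.003,-0.004,0.001],[-0.0022,0.001,-0.0054],1],[[-0.003,-0.004,0.001],[-0.0022,0.001,-0.0054],1],[[-0.003,-0.004,0.001],[-0.0022,0.001,-0.0054],1],[[-0.003,-0.004,0.001],[-0.0022,0.001,-0.0054],1]]'

```text
time: 2.08
eef_pos: [0.4832, -0.3396, 0.0475]
tcp_rot: [-0.044, -0.705, 0.707, 0.042]
contact_force: [0.4, -1.1, 0.0]
opening: 0.999
```

```bash
python3 - <<'E'
from h import *
plan([.482,-.339,.045],-.121)
E
```

```text
t 2.0833 pos [ 0.4832 -0.3396  0.0475] open 0.999 F [ 0.37 -1.09  0.01]
axes x,y,z [[-0.9927, 0.1205, -0.0027], [0.0024, -0.0027, -1.0], [-0.1205, -0.9927, 0.0024]]
turn [-0.0024  0.0002 -0.0027] shift [ 0.0013  0.0025 -0.0005]
```

Call:
jog_arm --deltas '[[[0,0,0],[0,0.001,0],0.5],[[0,0,0],[0,0.001,0],0.3],[[0,0,0],[0,0.001,0],0.1],[[0,0,0],[0,0.001,0],0],[[0,0,0],[0,0.001,0],0],[[0,0,0],[0,0.001,0],0],[[0,0,0],[0,0.001,0],0],[[0,0,0],[0,0.001,0],0],[[0,0,0],[0,0.001,0],0],[[0,0,0],[0,0.001,0],0]]' --force 40

```text
time: 2.92
eef_pos: [0.4833, -0.3399, 0.0467]
tcp_rot: [-0.044, -0.705, 0.707, 0.042]
contact_force: [0.5, -1.5, 0.6]
opening: 0.266
```

```bash
python3 - <<'E'
from h import *
plan([.482,-.339,.045],-.121)
s=shot('scene','scene3')
crop(s,112,270,50,'a1',6)
E
```

```text
t 2.9167 pos [ 0.4833 -0.3399  0.0467] open 0.266 F [ 0.54 -1.53  0.63]
axes x,y,z [[-0.9927, 0.1205, -0.003], [0.0026, -0.0032, -1.0], [-0.1205, -0.9927, 0.0029]]
turn [-0.0029  0.0002 -0.003 ] shift [ 0.0014  0.0017 -0.0007]
```

View pics/a1.png

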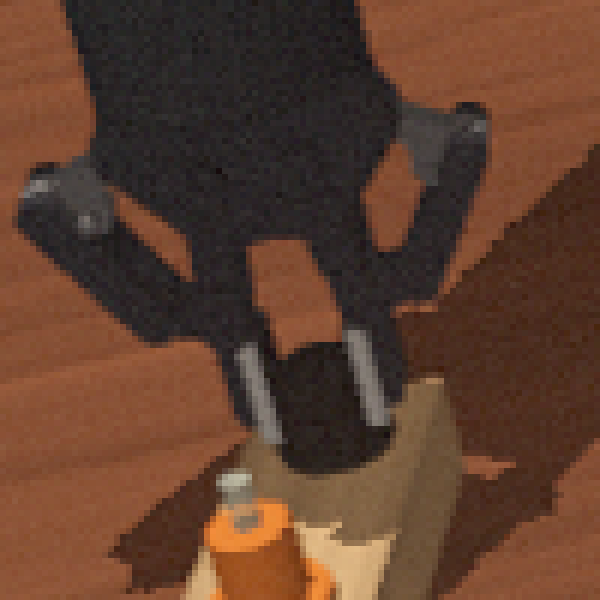

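The pads hold the head (opening 0.27, about 23 mm), so I'm lifting.

Call:
jog_arm --deltas '[[[0,0,0],[0,-0.015,0],0],[[0,0,0],[0,-0.035,0],0],[[0,0,0],[0,-0.06,0],0],[[0,0,0],[0,-0.09,0],0],[[0,0,0],[0,-0.12,0],0],[[0,0,0],[0,-0.14,0],0],[[0,0,0],[0,-0.15,0],0],[[0,0,0],[0,-0.15,0],0]]'

```text
time: 3.63
eef_pos: [0.484, -0.3401, 0.1995]
tcp_rot: [-0.045, -0.704, 0.708, 0.04]
contact_force: [0.7, -0.2, -0.4]
opening: 0.26
```

```bash
python3 - <<'E'
from h import *
plan([.536,-.0625,.19],-.121)
E
```

```text
t 3.6333 pos [ 0.484  -0.3401  0.1995] open 0.26 F [ 0.69 -0.21 -0.36]
axes x,y,z [[-0.9927, 0.1204, -0.007], [0.0063, -0.0065, -1.0], [-0.1204, -0.9927, 0.0057]]
turn [-0.0057  0.0003 -0.007 ] shift [-0.0182  0.0081 -0.2819]
```

Call:
jog_arm --deltas '[[[-0.006,0,-0.007],[-0.001,0,-0.02],0],[[-0.006,0,-0.007],[-0.003,0,-0.05],0],[[-0.006,0,-0.007],[-0.006,0,-0.09],0],[[-0.006,0,-0.007],[-0.008,0,-0.13],0],[[-0.006,0,-0.007],[-0.011,0.002,-0.17],0],[[-0.006,0,-0.007],[-0.014,0.004,-0.21],0],[[-0.006,0,-0.007],[-0.016,0.006,-0.245],0],[[-0.006,0,-0.007],[-0.018,0.008,-0.27],0],[[-0.006,0,-0.007],[-0.018,0.008,-0.282],0],[[-0.006,0,-0.007],[-0.018,0.008,-0.282],0]]'

```text
time: 4.47
eef_pos: [0.5347, -0.0599, 0.1877]
tcp_rot: [0.04, 0.706, -0.705, -0.043]
contact_force: [-0.7, -0.3, -0.1]
opening: 0.259
```

Call:
jog_arm --deltas '[[[0,0,0],[0,0,0],0],[[0,0,0],[0,0,0],0]]'

```text
time: 4.63
eef_pos: [0.5341, -0.0607, 0.1866]
tcp_rot: [0.039, 0.706, -0.705, -0.044]
contact_force: [0.4, 0.8, -1.0]
opening: 0.262
```

```bash
python3 - <<'E'
from h import *
plan([.536,-.0625,.165],-.121)
s=shot('scene','scene4');t=shot('top','top4')
crop(s,264,225,45,'a',8);crop(t,376,250,45,'b',8)
cv2.imwrite('pics/m3.png',cv2.resize(np.hstack([cv2.imread('pics/a.png'),cv2.imread('pics/b.png')]),(800,400)))
E
```

```text
t 4.6333 pos [ 0.5341 -0.0607  0.1866] open 0.262 F [ 0.39  0.78 -1.02]
axes x,y,z [[-0.993, 0.1176, 0.0063], [-0.0061, 0.0021, -1.0], [-0.1176, -0.9931, -0.0014]]
turn [0.0014 0.0031 0.0063] shift [-0.0023  0.0215  0.0016]
```

View pics/m3.png

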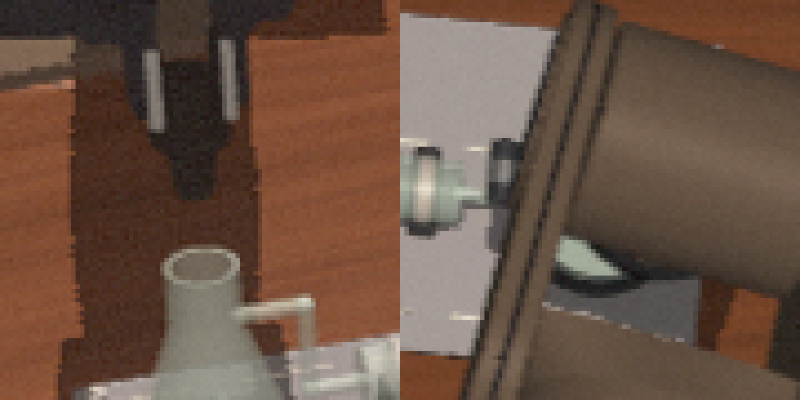

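The scene view shows the stopper tip centred at about (262.6,222.8), above the flask rim at about (264.2,240.0). I'll compute the relative offset from these.

```bash
python3 - <<'E'
from h import *
s=dict(np.load('scene4.npz'));t=dict(np.load('top4.npz'))
print(onz(s,262.6,222.75,.150),onz(s,264.3,240,.117))
# subpixel rim: bright ring edges vs; profile of stopper plug/head and rim columns
h=s['pixels'].astype(int).sum(2)
for v in (216,219,221,223,224): print(v,h[v,252:276].tolist())
for v in(238,240,242): print(v,h[v,248:282].tolist())
print('col',h[230:252,264].tolist())
print('tipcol',h[214:230,262].tolist())
E
```

```text
[ 0.53475692 -0.06092991  0.15      ] [ 0.54342279 -0.0627827   0.117     ]
216 [149, 168, 148, 153, 117, 135, 114, 117, 110, 109, 113, 88, 96, 109, 94, 129, 138, 145, 152, 135, 155, 141, 152, 153]
219 [152, 148, 135, 134, 142, 140, 116, 91, 124, 114, 106, 107, 98, 97, 115, 132, 150, 138, 123, 147, 154, 135, 129, 141]
221 [155, 142, 149, 147, 147, 145, 98, 109, 94, 103, 89, 86, 114, 104, 98, 143, 130, 134, 144, 143, 140, 152, 151, 118]
223 [137, 138, 125, 138, 135, 129, 124, 122, 108, 106, 103, 105, 115, 125, 120, 145, 134, 163, 140, 170, 154, 164, 159, 143]
224 [157, 137, 158, 151, 160, 155, 132, 132, 119, 92, 122, 128, 104, 142, 133, 136, 145, 167, 160, 166, 154, 152, 174, 128]
238 [160, 152, 144, 150, 149, 147, 152, 167, 314, 424, 367, 278, 292, 317, 304, 312, 309, 305, 310, 309, 309, 285, 325, 440, 430, 147, 169, 175, 158, 227, 279, 273, 274, 284]
240 [158, 161, 151, 158, 171, 170, 148, 292, 403, 353, 265, 286, 299, 296, 304, 307, 308, 303, 317, 307, 315, 300, 335, 428, 406, 151, 160, 166, 162, 227, 285, 280, 272, 263]
242 [165, 149, 162, 171, 162, 162, 152, 170, 324, 404, 376, 322, 307, 320, 303, 304, 314, 314, 312, 321, 344, 403, 410, 339, 259, 183, 143, 156, 145, 183, 262, 253, 248, 261]
col [162, 144, 160, 146, 161, 255, 385, 319, 309, 308, 308, 314, 314, 385, 411, 371, 367, 384, 374, 375, 368, 377]
tipcol [107, 115, 113, 107, 117, 106, 121, 89, 130, 103, 122, 134, 153, 158, 151, 157]
```

Call:
jog_arm --deltas '[[[0.001,0.003,0.006],[-0.0047,0.005,0.0015],0],[[0.001,0.003,0.006],[-0.0047,0.015,0.0015],0],[[0.001,0.003,0.006],[-0.0047,0.024,0.0015],0],[[0.001,0.003,0.006],[-0.0047,0.0275,0.0015],0],[[0.001,0.003,0.006],[-0.0047,0.0275,0.0015],0],[[0.001,0.003,0.006],[-0.0047,0.0275,0.0015],0]]'

```text
time: 5.23
eef_pos: [0.5384, -0.0632, 0.159]
tcp_rot: [0.043, 0.706, -0.706, -0.043]
contact_force: [0.1, 0.2, 0.9]
opening: 0.265
```

```bash
python3 - <<'E'
from h import *
plan([.5385,-.0627,.1537],-.121)
s=shot('scene','scene5')
p=s['pixels'][205:255,239:289]; p=np.clip(p.astype(float)*1.8,0,255).astype(np.uint8)
cv2.imwrite('pics/m5.png',cv2.resize(p,None,fx=12,fy=12,interpolation=cv2.INTER_CUBIC))
E
```

```text
t 5.2333 pos [ 0.5384 -0.0632  0.159 ] open 0.265 F [0.07 0.23 0.88]
axes x,y,z [[-0.9925, 0.1219, 0.0003], [-0.0002, 0.0005, -1.0], [-0.1219, -0.9925, -0.0005]]
turn [ 0.0005 -0.0012  0.0003] shift [-0.      0.0053 -0.0005]
```

View pics/m5.png

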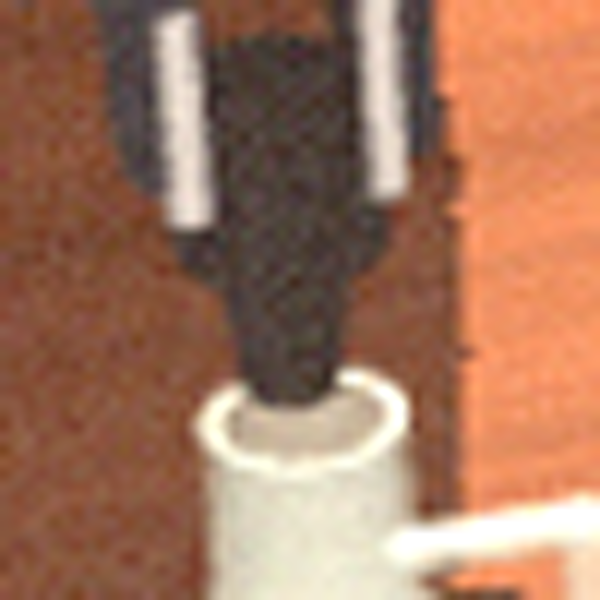

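The tip sits about 13 zoom px left of the rim centre and slightly far from the camera. I'll shift about 2.5 mm in +x and lower the tip into the mouth.

Call:
jog_arm --deltas '[[[0,-0.001,0],[-0.0025,0,-0.0005],0],[[0,-0.001,0],[-0.0025,0.003,-0.0005],0],[[0,-0.001,0],[-0.0025,0.006,-0.0005],0],[[0,-0.001,0],[-0.0025,0.009,-0.0005],0],[[0,-0.001,0],[-0.0025,0.011,-0.0005],0],[[0,-0.001,0],[-0.0025,0.011,-0.0005],0]]'

```text
time: 5.78
eef_pos: [0.5409, -0.0629, 0.1478]
tcp_rot: [0.043, 0.706, -0.706, -0.043]
contact_force: [0.3, 0.5, -0.6]
opening: 0.262
```

```bash
python3 - <<'E'
from h import *
plan([.541,-.0627,.1537],-.121)
s=shot('scene','scene6')
p=s['pixels'][205:255,239:289]; p=np.clip(p.astype(float)*1.8,0,255).astype(np.uint8)
cv2.imwrite('pics/m6.png',cv2.resize(p,None,fx=12,fy=12,interpolation=cv2.INTER_CUBIC))
E
```

```text
t 5.7833 pos [ 0.5409 -0.0629  0.1478] open 0.262 F [ 0.32  0.47 -0.61]
axes x,y,z [[-0.9927, 0.1207, 0.0005], [-0.0004, 0.0005, -1.0], [-0.1207, -0.9927, -0.0005]]
turn [0.0005 0.     0.0005] shift [-0.0001 -0.0059 -0.0002]
```

View pics/m6.png

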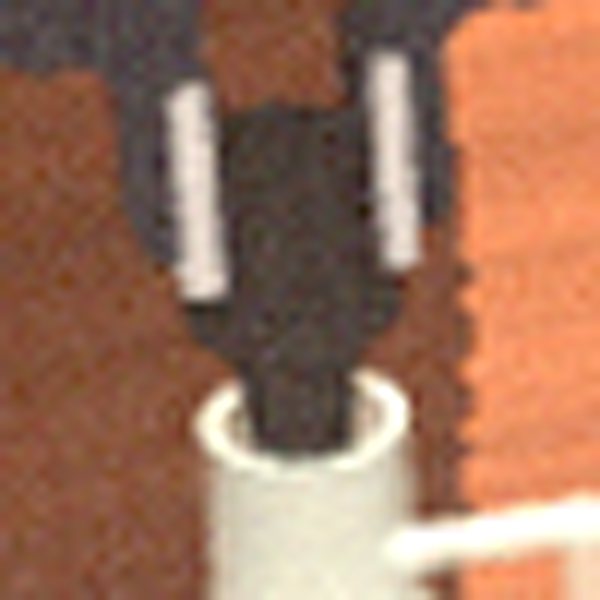

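Call:
jog_arm --deltas '[[[0,0,0],[0,0.002,0],0],[[0,0,0],[0,0.004,0],0],[[0,0,0],[0,0.006,0],0],[[0,0,0],[0,0.008,0],0],[[0,0,0],[0,0.01,0],0],[[0,0,0],[0,0.01,0],0]]'

```text
time: 6.33
eef_pos: [0.5407, -0.0629, 0.1375]
tcp_rot: [0.042, 0.706, -0.706, -0.043]
contact_force: [0.0, -0.6, -0.3]
opening: 0.263
```

```bash
python3 - <<'E'
from h import *
plan([.541,-.0627,.1277],-.121)
s=shot('scene','scene7')
p=s['pixels'][205:255,239:289]; p=np.clip(p.astype(float)*1.8,0,255).astype(np.uint8)
cv2.imwrite('pics/m7.png',cv2.resize(p,None,fx=12,fy=12,interpolation=cv2.INTER_CUBIC))
E
```

```text
t 6.3333 pos [ 0.5407 -0.0629  0.1375] open 0.263 F [ 0.03 -0.57 -0.35]
axes x,y,z [[-0.9927, 0.1207, 0.001], [-0.0009, 0.0007, -1.0], [-0.1207, -0.9927, -0.0006]]
turn [0.0006 0.     0.001 ] shift [-0.0003  0.0098 -0.0002]
```

View pics/m7.png

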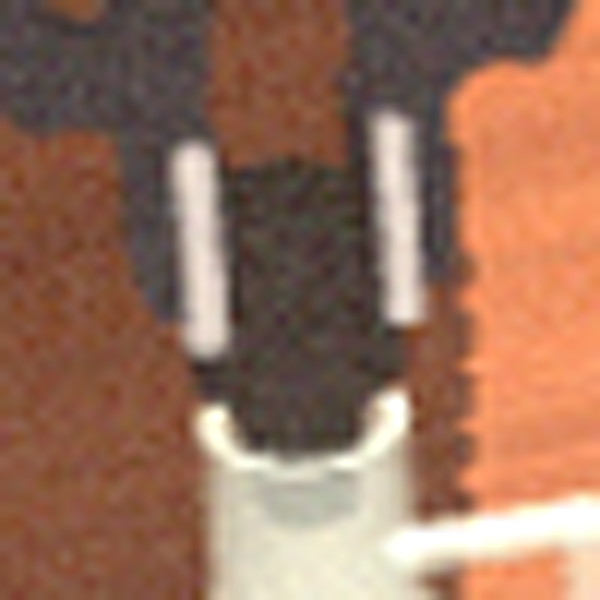

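The plug is inside the neck, visible through the glass near x=305 and centred, with no contact force.

Call:
jog_arm --deltas '[[[0,0,0.001],[0,0.002,0],0],[[0,0,0.001],[0,0.004,0],0],[[0,0,0.001],[0,0.006,0],0],[[0,0,0.001],[0,0.0075,0],0],[[0,0,0.001],[0,0.0075,0],0]]'

```text
time: 6.8
eef_pos: [0.5406, -0.0628, 0.1297]
tcp_rot: [0.043, 0.706, -0.706, -0.043]
contact_force: [0.1, 0.0, -0.6]
opening: 0.265
```

```bash
python3 - <<'E'
from h import *
plan([.541,-.0627,.1277],-.121)
s=shot('scene','scene8')
p=s['pixels'][205:255,239:289]; p=np.clip(p.astype(float)*1.8,0,255).astype(np.uint8)
cv2.imwrite('pics/m8.png',cv2.resize(p,None,fx=12,fy=12,interpolation=cv2.INTER_CUBIC))
E
```

```text
t 6.8 pos [ 0.5406 -0.0628  0.1297] open 0.265 F [ 0.11  0.04 -0.59]
axes x,y,z [[-0.9927, 0.1207, 0.0005], [-0.0005, 0.0007, -1.0], [-0.1207, -0.9927, -0.0007]]
turn [ 0.0007 -0.      0.0005] shift [-0.0004  0.002  -0.0002]
```

View pics/m8.png

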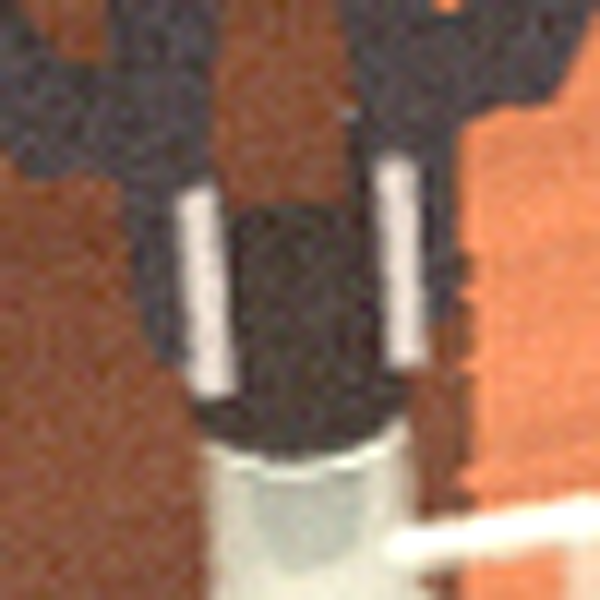

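Call:
jog_arm --deltas '[[[0,0,0],[0,0.001,0],0],[[0,0,0],[0,0.002,0],0],[[0,0,0],[0,0.0025,0],0],[[0,0,0],[0,0.003,0],0],[[0,0,0],[0,0.003,0],0]]'

```text
time: 7.27
eef_pos: [0.5408, -0.0629, 0.1276]
tcp_rot: [0.043, 0.706, -0.706, -0.043]
contact_force: [-1.6, -0.0, 3.5]
opening: 0.259
```

It made contact at 3.5 N at the predicted seated height, so I'm releasing.

Call:
jog_arm --deltas '[[[0,0,0],[0,0,0],0.6],[[0,0,0],[0,0,0],0.6],[[0,0,0],[0,0,0],0.6],[[0,0,0],[0,0,0],0.6],[[0,0,0],[0,-0.01,0],0.6],[[0,0,0],[0,-0.03,0],0.6],[[0,0,0],[0,-0.06,0],0.6],[[0,0,0],[0,-0.08,0],0.6],[[0,0,0],[0,-0.08,0],0.6]]'

```text
time: 8.02
eef_pos: [0.5439, -0.0638, 0.2141]
tcp_rot: [-0.046, -0.705, 0.707, 0.039]
contact_force: [0.1, 0.5, 1.1]
opening: 0.597
```

```bash
python3 - <<'E'
from h import *
plan([.5628,.165,.14],-.121)
s=shot('scene','scene9')
p=s['pixels'][205:255,239:289]; p=np.clip(p.astype(float)*1.8,0,255).astype(np.uint8)
cv2.imwrite('pics/m9.png',cv2.resize(p,None,fx=12,fy=12,interpolation=cv2.INTER_CUBIC))
E
```

```text
t 8.0167 pos [ 0.5439 -0.0638  0.2141] open 0.597 F [0.1  0.48 1.09]
axes x,y,z [[-0.9927, 0.1204, -0.0107], [0.0105, -0.0027, -0.9999], [-0.1204, -0.9927, 0.0015]]
turn [-0.0015  0.0003 -0.0107] shift [ 0.0096  0.0737 -0.2295]
```

View pics/m9.png

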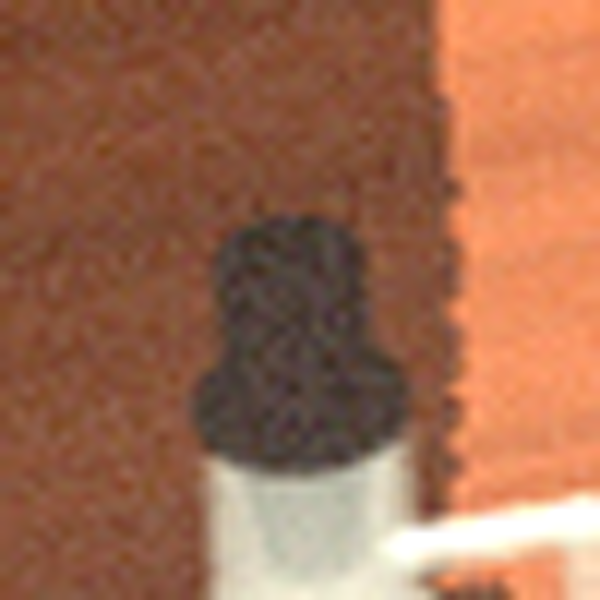

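The stopper is seated upright, with the flange covering the rim (bottom edge at zoom row 473, head centred at x=295). Next I move over the handle.

Call:
jog_arm --deltas '[[[-0.002,0,-0.011],[0.0,-0.005,-0.03],0.6],[[-0.002,0,-0.011],[0.001,-0.005,-0.065],0.6],[[-0.002,0,-0.011],[0.002,-0.005,-0.1],0.6],[[-0.002,0,-0.011],[0.003,-0.005,-0.14],0.6],[[-0.002,0,-0.011],[0.0035,0,-0.18],0.6],[[-0.002,0,-0.011],[0.0035,0.01,-0.21],0.6],[[-0.002,0,-0.011],[0.0035,0.02,-0.23],0.6],[[-0.002,0,-0.011],[0.0035,0.03,-0.2305],0.6],[[-0.002,0,-0.011],[0.0035,0.04,-0.2305],0.6],[[-0.002,0,-0.011],[0.0035,0.05,-0.2305],0.6]]'

```text
time: 8.9
eef_pos: [0.5666, 0.165, 0.1593]
tcp_rot: [0.041, 0.706, -0.706, -0.045]
contact_force: [0.9, 0.0, -0.3]
opening: 0.598
```

Call:
jog_arm --deltas '[[[0,0,0],[0,0,0],0.6],[[0,0,0],[0,0,0],0.6]]'

```text
time: 9.07
eef_pos: [0.5657, 0.1636, 0.1576]
tcp_rot: [-0.04, -0.706, 0.706, 0.047]
contact_force: [0.4, 1.8, 0.9]
opening: 0.601
```

```bash
python3 - <<'E'
from h import *
plan([.5685,.1655,.059],-.121)
s=shot('scene','scene10');t=shot('top','top10')
crop(s,380,235,50,'a',8);crop(t,270,240,50,'b',8)
cv2.imwrite('pics/m10.png',cv2.resize(np.hstack([cv2.imread('pics/a.png'),cv2.imread('pics/b.png')]),(800,400)))
E
```

```text
t 9.0667 pos [0.5657 0.1636 0.1576] open 0.601 F [0.38 1.82 0.9 ]
axes x,y,z [[-0.9925, 0.1223, 0.0091], [-0.0091, 0.0004, -1.0], [-0.1223, -0.9925, 0.0007]]
turn [-0.0007 -0.0016  0.0091] shift [-0.0034  0.0986 -0.0023]
```

View pics/m10.png

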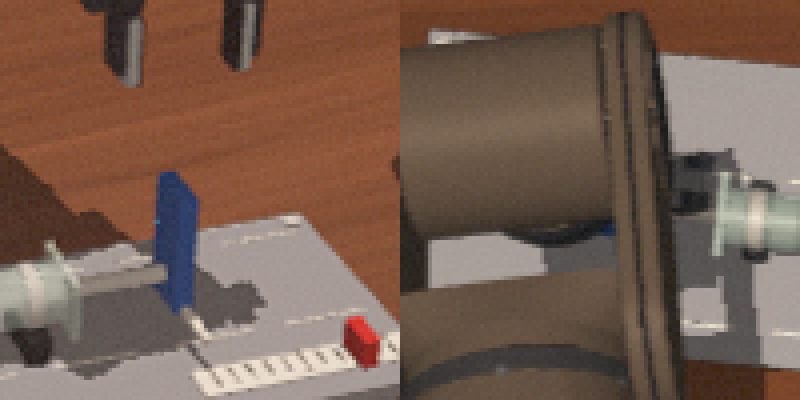

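The fingers straddle the plate in the scene view (finger midpoint at zoom x=183, plate at 178). I'm descending.

Call:
jog_arm --deltas '[[[-0.001,-0.002,0.009],[-0.0034,0.02,-0.0023],0.6],[[-0.001,-0.002,0.009],[-0.0034,0.04,-0.0023],0.6],[[-0.001,-0.002,0.009],[-0.0034,0.06,-0.0023],0.6],[[-0.001,-0.002,0.009],[-0.0034,0.08,-0.0023],0.6],[[-0.001,-0.002,0.009],[-0.0034,0.092,-0.0023],0.6],[[-0.001,-0.002,0.009],[-0.0034,0.098,-0.0023],0.6],[[-0.001,-0.002,0.009],[-0.0034,0.098,-0.0023],0.6],[[-0.001,-0.002,0.009],[-0.0034,0.098,-0.0023],0.6]]'

```text
time: 9.83
eef_pos: [0.5708, 0.1659, 0.0624]
tcp_rot: [0.044, 0.706, -0.705, -0.041]
contact_force: [-0.4, 1.0, 0.4]
opening: 0.601
```

```bash
python3 - <<'E'
from h import *
plan([.5685,.1655,.059],-.121)
s=shot('scene','scene11')
crop(s,380,235,50,'a11',6)
E
```

```text
t 9.8333 pos [0.5708 0.1659 0.0624] open 0.601 F [-0.41  1.03  0.36]
axes x,y,z [[-0.9927, 0.1204, -0.0047], [0.0049, 0.001, -1.0], [-0.1204, -0.9927, -0.0016]]
turn [ 0.0016  0.0003 -0.0047] shift [0.0022 0.0034 0.0007]
```

View pics/a11.png

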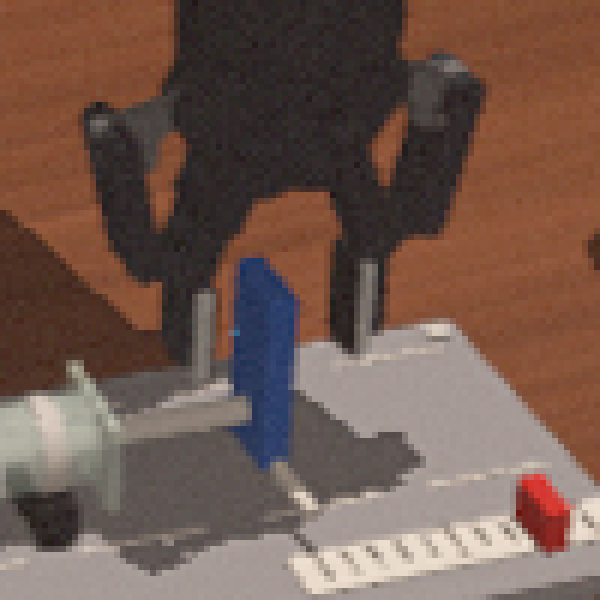

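The plate stands between the open fingers, so I'm closing.

Call:
jog_arm --deltas '[[[0.001,0,-0.004],[0.002,0.003,0.0005],0.6],[[0.001,0,-0.004],[0.002,0.003,0.0005],0.4],[[0.001,0,-0.004],[0.002,0.003,0.0005],0.2],[[0.001,0,-0.004],[0.002,0.003,0.0005],0],[[0.001,0,-0.004],[0.002,0.003,0.0005],0],[[0.001,0,-0.004],[0.002,0.003,0.0005],0],[[0.001,0,-0.004],[0.002,0.003,0.0005],0],[[0.001,0,-0.004],[0.002,0.003,0.0005],0],[[0.001,0,-0.004],[0.002,0.003,0.0005],0]]' --force 80

```text
time: 10.63
eef_pos: [0.5694, 0.1657, 0.0606]
tcp_rot: [0.043, 0.706, -0.706, -0.042]
contact_force: [-2.1, -0.6, 5.0]
opening: 0.131
```

```bash
python3 - <<'E'
from h import *
plan([.5685,.1655,.059],-.121)
s=shot('scene','scene12');t=shot('top','top12')
crop(s,385,245,50,'a',8);crop(t,260,235,50,'b',8)
cv2.imwrite('pics/m12.png',cv2.resize(np.hstack([cv2.imread('pics/a.png'),cv2.imread('pics/b.png')]),(800,400)))
E
```

```text
t 10.6333 pos [0.5694 0.1657 0.0606] open 0.131 F [-2.06 -0.6   5.01]
axes x,y,z [[-0.9928, 0.1202, -0.0023], [0.0023, 0.0005, -1.0], [-0.1202, -0.9928, -0.0008]]
turn [ 0.0008  0.0006 -0.0023] shift [0.0009 0.0016 0.0003]
```

View pics/m12.png

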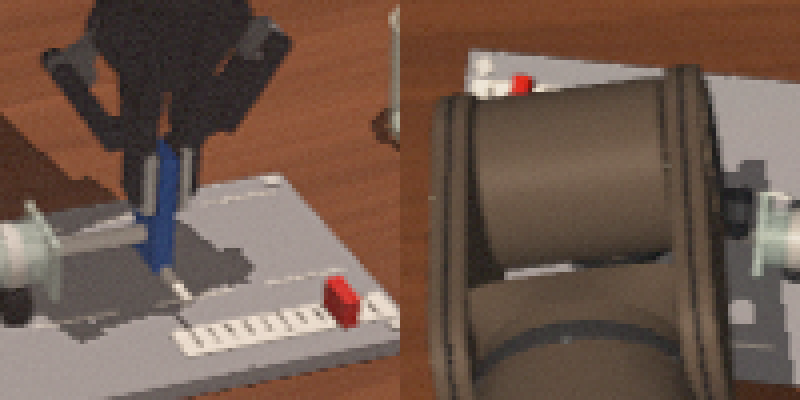

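It's gripped. Next I'll measure the pointer-to-clip travel from the undisturbed first images.

```bash
python3 - <<'E'
from h import *
t=dict(np.load('top0.npz'));s=dict(np.load('scene10.npz'))
a=t['pixels'][200:250,225:291];b=s['pixels'][240:295,360:440]
cv2.imwrite('pics/p1.png',cv2.resize(a,None,fx=12,fy=12,interpolation=cv2.INTER_CUBIC))
cv2.imwrite('pics/p2.png',cv2.resize(b,None,fx=10,fy=10,interpolation=cv2.INTER_CUBIC))
E
```

```text
(no output)
```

View pics/p1.png

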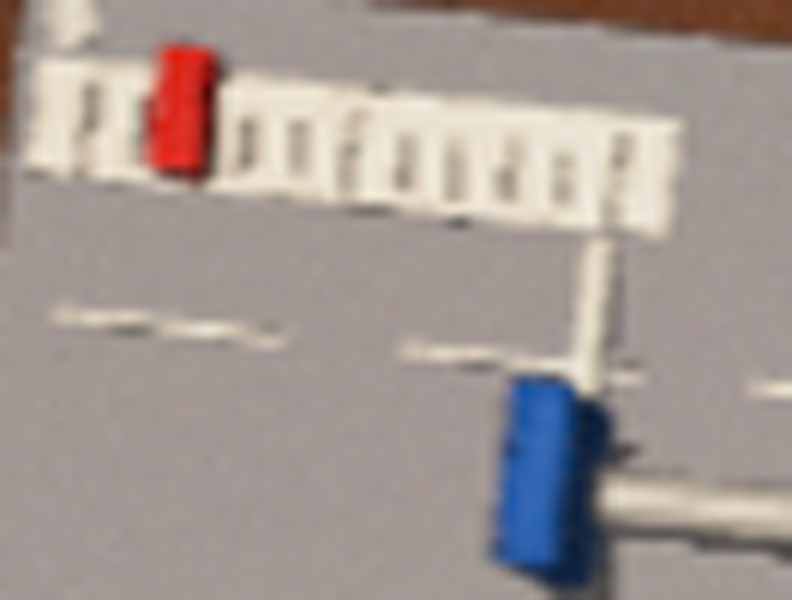

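View pics/p2.png

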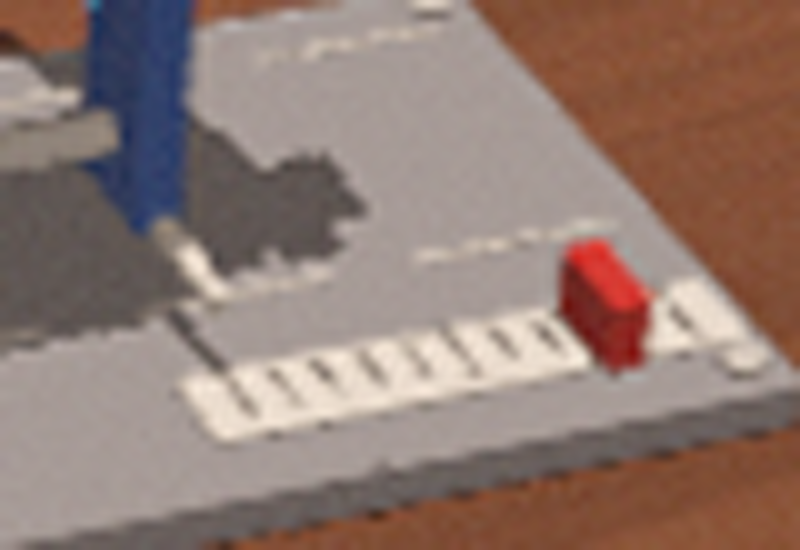

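In the top crop the clip's top face is centred at zoom (183,112) and the pointer end at about (600,242). The scale ticks are 10 mm apart, starting at the pointer's home.

```bash
python3 - <<'E'
from h import *
t=dict(np.load('top0.npz'));s=dict(np.load('scene10.npz'))
Y=np.array([.1205,.9927]);X=np.array([.9927,-.1205])
def g(u,v,z): p=onz(t,225+u/12-.5,200+v/12-.5,z)[:2]; return p@X,p@Y
pt=g(600,242,.027+.002);cl=g(183,112,.030);print('top',np.subtract(cl,pt)*1e3)
for n,u,v in((0,618,170),(7,247,145),(9,143,125),(10,88,115)): q=g(u,v,.012); print(n,np.subtract(cl,q)*1e3+[0,10*n])
def gs(u,v,z): p=onz(s,360+u/10-.5,240+v/10-.5,z)[:2]; return p@X,p@Y
pt=gs(214,291,.029);cl=gs(607,275,.030);print('scene',np.subtract(cl,pt)*1e3)
E
```

```text
top [15.88493007 79.2501635 ]
0 [ 0.50376712 79.17898249]
7 [ 3.05258009 79.45349476]
9 [ 1.33260834 79.61075347]
10 [ 0.53079542 79.12550426]
scene [20.66264394 78.96716559]
```

Travel is about 79.2 mm, with both views and the ticks in agreement. Pulling along tool -z.

Call:
jog_arm --deltas '[[[0,0,0],[0,0,-0.005],0],[[0,0,0],[0,0,-0.014],0],[[0,0,0],[0,0,-0.023],0],[[0,0,0],[0,0,-0.032],0],[[0,0,0],[0,0,-0.041],0],[[0,0,0],[0,0,-0.05],0],[[0,0,0],[0,0,-0.058],0],[[0,0,0],[0,0,-0.066],0],[[0,0,0],[0,0,-0.072],0],[[0,0,0],[0,0,-0.076],0]]'

```text
time: 11.57
eef_pos: [0.5783, 0.2397, 0.0606]
tcp_rot: [-0.043, -0.705, 0.707, 0.042]
contact_force: [-3.5, -7.4, 6.2]
opening: 0.125
```

Call:
jog_arm --deltas '[[[0,0,0],[0,0,0],0],[[0,0,0],[0,0,0],0]]'

```text
time: 11.73
eef_pos: [0.5781, 0.2384, 0.0606]
tcp_rot: [-0.042, -0.704, 0.708, 0.042]
contact_force: [-3.4, -8.1, 5.6]
opening: 0.132
```

```bash
python3 - <<'E'
from h import *
plan([.5685+.0095,.1655+.0786,.06],-.121)
s=shot('scene','scene13');t=shot('top','top13')
b=s['pixels'][225:295,360:440]
cv2.imwrite('pics/p3.png',cv2.resize(b,None,fx=8,fy=8,interpolation=cv2.INTER_CUBIC))
E
```

```text
t 11.7333 pos [0.5781 0.2384 0.0606] open 0.132 F [-3.38 -8.08  5.64]
axes x,y,z [[-0.9929, 0.1189, -0.0001], [-0.0007, -0.0066, -1.0], [-0.1189, -0.9929, 0.0066]]
turn [-0.0066  0.0018 -0.0001] shift [ 0.0008  0.0006 -0.0056]
```

View pics/p3.png

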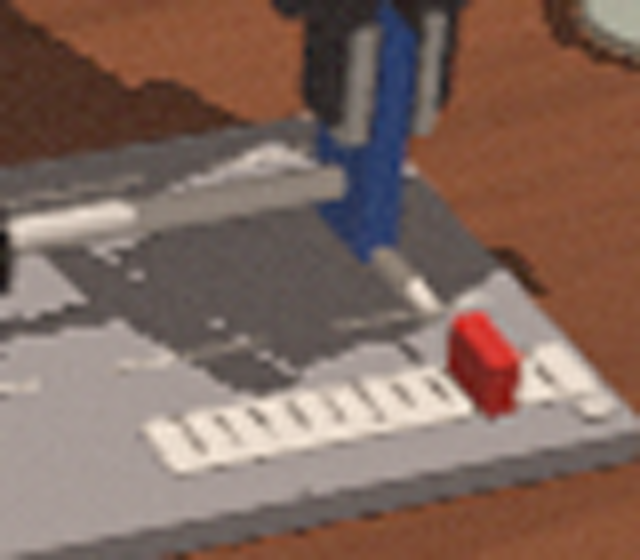

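View pics/top13.png

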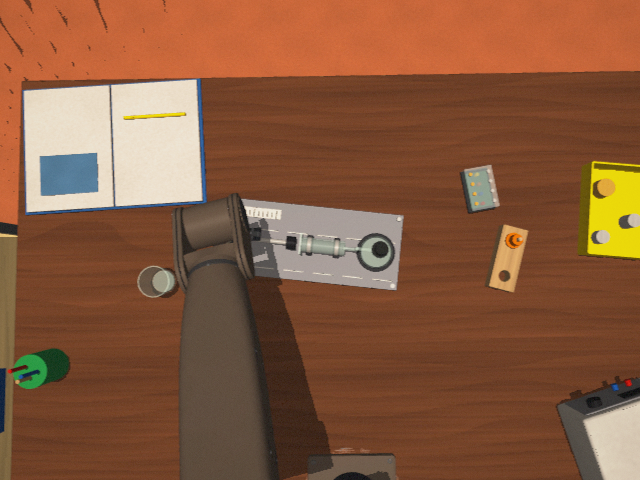

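The scene view shows the pointer end at zoom (430,300), slightly short of the clip's top centre at (485,340). In the top view the stopper is in the flask at (379,250), and the beaker and module are unmoved.

```bash
cat >> h.py <<'E'
Y=np.array([.1205,.9927]);X=np.array([.9927,-.1205])
def gs(s,u,v,z,k,u0,v0): p=onz(s,u0+u/k-.5,v0+v/k-.5,z)[:2]; return np.array([p@X,p@Y])*1e3
E
python3 - <<'E'
from h import *
s=dict(np.load('scene13.npz'))
c=gs(s,607,275,.030,10,360,240)
pt=gs(s,214,291,.029,10,360,240)
n=gs(s,430,300,.029,8,360,225)
print('clip-ptr',c-n,'moved',n-pt, 'clip alt',gs(s,485,340,.03,8,360,225)-n)
E
```

```text
clip-ptr [22.37784355  4.59001424] moved [-1.71519961 74.37715134] clip alt [22.33075414  4.44258577]
```

Call:
jog_arm --deltas '[[[0,0,0],[0,0,-0.003],0],[[0,0,0],[0,0,-0.006],0],[[0,0,0],[0,0,-0.0075],0],[[0,0,0],[0,0,-0.0075],0],[[0,0,0],[0,0,-0.0075],0],[[0,0,0],[0,0,-0.0075],0],[[0,0,0],[0,0,-0.0075],0],[[0,0,0],[0,0,-0.0075],0]]'

```text
time: 12.5
eef_pos: [0.5788, 0.2442, 0.0606]
tcp_rot: [-0.042, -0.703, 0.709, 0.043]
contact_force: [-3.9, -7.2, 5.4]
opening: 0.131
```

```bash
python3 - <<'E'
from h import *
plan([.5685+.0095,.1655+.0786,.06],-.121)
s=shot('scene','scene14')
b=s['pixels'][240:295,360:440]
cv2.imwrite('pics/p4.png',cv2.resize(b,None,fx=10,fy=10,interpolation=cv2.INTER_CUBIC))
p=np.array(ctrl.get_state()['eef_pos'])[:2]; print('FK travel',(p-[.5694,.1657])@Y)
E
```

```text
t 12.5 pos [0.5788 0.2442 0.0606] open 0.131 F [-3.91 -7.21  5.38]
axes x,y,z [[-0.9929, 0.1193, 0.001], [-0.0021, -0.0092, -1.0], [-0.1193, -0.9928, 0.0094]]
turn [-0.0094  0.0014  0.001 ] shift [0.0008 0.0006 0.0002]
FK travel 0.07907666383572909
```

View pics/p4.png

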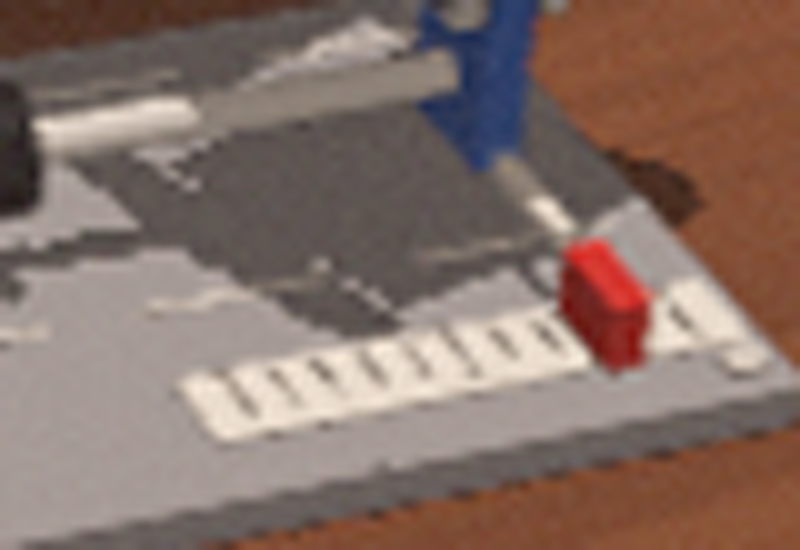

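```bash
python3 - <<'E'
from h import *
s=dict(np.load('scene14.npz'))
c=gs(s,607,275,.030,10,360,240); e=gs(s,585,245,.030,10,360,240)
for uv in((568,232),(540,205)): print(c-gs(s,*uv,.029,10,360,240),e-gs(s,*uv,.029,10,360,240))
h=cv2.cvtColor(s['pixels'],cv2.COLOR_BGR2HSV);m=((h[...,0]<5)|(h[...,0]>174))&(h[...,1]>190)&(h[...,2]>190)
v,u=np.nonzero(m[255:285,410:432]);print('bright red centroid',u.mean()+410,v.mean()+255,len(u))
print(c-np.array([onz(s,u.mean()+410,v.mean()+255,.03)[:2]@X*1e3,onz(s,u.mean()+410,v.mean()+255,.03)[:2]@Y*1e3]))
E
```

```text
[18.05733261 -0.31701669] [6.74904629 0.40620287]
[29.06067234  0.67789347] [17.75238602  1.40111303]
bright red centroid 420.11764705882354 267.11764705882354 17
[-0.33323853  0.35943072]
```

The pointer is within about 1 mm of the clip's middle, and forward kinematics gives 79.1 of 79.2 mm. I'll hold there with sag compensation, then recheck everything.

Call:
jog_arm --deltas '[[[0,0,0],[0,0,-0.0017],0],[[0,0,0],[0,0,-0.0017],0],[[0,0,0],[0,0,-0.0017],0],[[0,0,0],[0,0,-0.0017],0],[[0,0,0],[0,0,-0.0017],0],[[0,0,0],[0,0,-0.0017],0],[[0,0,0],[0,0,-0.0017],0],[[0,0,0],[0,0,-0.0017],0]]'

```text
time: 13.22
eef_pos: [0.5788, 0.2443, 0.0606]
tcp_rot: [-0.041, -0.702, 0.71, 0.043]
contact_force: [-3.2, -7.4, 4.6]
opening: 0.124
```

```bash
python3 - <<'E'
from h import *
s=shot('scene','scene15'); 
for i in range(3):
    q=ctrl.get_state(); p=np.array(q['eef_pos'])[:2]; print('FK travel',q['time'],(p-[.5694,.1657])@Y,np.abs(q['dq']).max()); ctrl.read_camera('top')
b=s['pixels'][205:295,239:439]
cv2.imwrite('pics/p5.png',cv2.resize(b,None,fx=4,fy=4,interpolation=cv2.INTER_CUBIC))
E
```

```text
FK travel 13.2667 0.0791666315559136 0.0012133793492719045
FK travel 13.3167 0.07922094138477428 0.0006641740299297487
FK travel 13.3667 0.0792033164365079 0.0010708673593795657
```

View pics/p5.png

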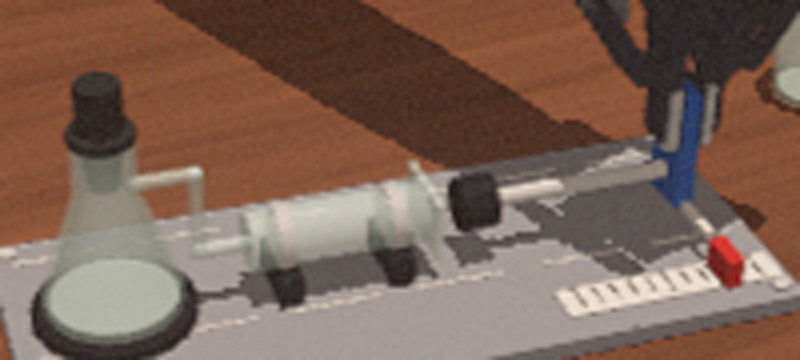

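The stopper is seated upright at zoom (98,120). The handle is gripped and the pointer lines up with the clip at about (722,250), with nothing moving. I'm handing the job in.

```bash
python3 -c "
from plant import ctrl
print(ctrl.sign_off())"
```

```text
the job is handed in; nothing more can be done
None
```

The black stopper is seated in the flask and released, and the job was handed in at about 13.4 s with the gripper still holding the blue handle at the red clip. No verdict was reported.

- **Stopper:** It met the rim at 3.5 N, at the expected height. The last picture shows it upright with its flange on the rim.
- **Handle:** I gripped it with 80 N and pulled it out 79.2 mm by the arm's own position reading. The pictures had put the clip 79.0 to 79.6 mm away. The last reading of the pointer against the clip agreed to about 1 mm, and the arm stood still.
- **Other objects:** The orange stopper, the module and the beaker looked unmoved in the last full top view, taken before the final few millimetres of the pull.
- **Disagreement:** The two cameras differed by about 7 mm on the flask's x position. I settled this by comparing the stopper tip with the flask rim directly in the scene camera. The top camera's x reading for the flask seems to be about 5 mm too low.
- **Not checked:** Seating was judged from the scene picture and the contact height, so I have no exact figure for how well the stopper is centred.

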